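# Register a bisque tile in the stencil jig and lower the frame

### The job

Get the oblong bisque tile ready for stencilling: take it from the ware board, lay it on the white bed of the stencil jig without dropping it, and slide it fully home so that one long edge is flush against both far stops and one short end is flush against the end stop on the hinge side. Leave it there and then lower the raised stencil frame over it until it is fully down, without letting the frame slam. Do not disturb the other tiles, tools and pots.

Things in the scene. Friction and masses are not known exactly. Their poses are not given: they have to be found in the camera images.
- tile: the oblong fired-clay (bisque) tile, buff, 60 x 120 x 10 mm, about 0.14 kg, the only oblong one of the three tiles lying flat on the ware board. Origin at the centre of its underside; y along its 120 mm length, x across its 60 mm width, z up. The two faces and the two ends are alike.
- jig: tile stencil jig, fixed: a white bed 240 mm (own x) by 300 mm (own y), 18 mm thick, flat on the table. Origin at the centre of its underside; x points away from the robot, y to the left, z up; the bed's top is at z = 18 mm. Two hinge clamps for the frame stand along the right-hand edge (y -127 to -149 mm, up to 20 mm above the bed).
- far_stop_left (a point): foot of the left far stop, on the bed's top, in the middle of the face that meets the tile: jig x = +55, y = +40, z = 18 mm; the face looks to jig -x. The stop is a fixed steel block 16 mm (jig x) by 24 mm (jig y), 6 mm high, behind this face.
- far_stop_right (a point): the same for the right far stop: jig x = +55, y = -40, z = 18 mm. A tile flush with both far stops has its origin at jig x = +25 mm and its length along jig y.
- end_stop: fixed low steel stop, 30 mm (own x) by 12 mm (own y), 6 mm high, on the bed near the hinge, axes as the jig's; its place on the bed varies. Origin at the centre of its underside, on the bed's top; the face meeting the tile's short end is at own y = +6 mm and looks to +y: a tile home has its origin at end_stop y = +66 mm. A foot 18 mm wide, 3 mm high, runs on 22 mm to -y.
- frame (a joint): angle of the stencil frame about its hinge (rad): 0 fully down over the bed, 1.57 upright, limit 1.75. Starts raised near upright, free edge up. The hinge is stiff: the frame stays where left and must be brought all the way down (about 4 N at the free edge when upright, 1 to 2 N near the bottom). Down, its rails are 3 to 21 mm and its sheet 13 mm above the bed, clear of tile and stops.
- frame_tab (a point): centre of the wooden lift tab in the middle of the frame's free edge, 270 mm from the hinge axis; the tab is 60 mm along jig x, reaches 260 to 280 mm from the hinge and is 12 mm thick.
- frame_hinge (a point): middle of the frame's hinge axis, which runs along jig x at jig y = -130, z = 30 mm. The wooden frame is 240 mm along jig x by 260 mm from the hinge outwards, of rails 25 mm wide and 18 mm thick (9 mm either side of the plane through the hinge axis), and holds a steel stencil sheet.
- ware_board: fixed wooden board 360 mm (own x) by 140 mm (own y) on two battens, top 18 mm above the table, carrying the three tiles. Origin at the centre of its underside.
- tile_square: square bisque tile 70 x 70 x 10 mm on the ware board, to be left alone. Origin at the centre of its underside.
- tile_hex: hexagonal bisque tile, 70 mm across flats, 10 mm thick, on the ware board, to be left alone. Origin at the centre of its underside.
- squeegee: wooden squeegee with rubber blade, 30 x 190 x 55 mm, on the table to the right, to be left alone. Origin under its centre.
- brush: brush lying on the table left of the ware board, to be left alone.
- glaze_jar: white jar with black lid, 68 mm wide, 85 mm high, at the back, to be left alone. Origin under its centre.
- cup: bisque cup, 74 mm wide, 80 mm high, at the back, to be left alone. Origin under its centre.
- rib: flat wooden potter's rib, 50 x 150 x 7 mm, on the table left of the ware board, to be left alone. Origin under its centre.
Things that resemble listed ones, but are neither listed nor needed, are in the scene too. What is shaped like the tile but blue or pink is not meant.

How it is judged:
On the way:
1. the oblong tile lies flat on the bed, flush against both far stops and the end stop, let go, while the frame is still raised (x of tile in the frame of jig between 0.023 and 0.027 m and y of tile in the frame of end_stop between 0.064 and 0.068 m and z of tile in the frame of jig between 0.016 and 0.02 m and angle between the y axis of tile and the y axis of jig, either way round below 0.03 rad and angle between the z axis of tile and the z axis of jig, either way round below 0.04 rad and linear speed of tile below 0.01 m/s and contact force between the fingers and tile below 0.1 N and value of joint frame above 0.8 rad), for 0.2 s.
At the end, for the whole second after the job is handed in: The oblong tile lies flat on the bed at rest, within 2 mm of flush against the far stops and against the end stop and within 0.03 rad of square to the jig, and the frame is fully down over it (within 0.04 rad); nothing is held (x of tile in the frame of jig between 0.023 and 0.027 m and y of tile in the frame of end_stop between 0.064 and 0.068 m and z of tile in the frame of jig between 0.016 and 0.02 m and angle between the y axis of tile and the y axis of jig, either way round below 0.03 rad and angle between the z axis of tile and the z axis of jig, either way round below 0.04 rad and linear speed of tile below 0.01 m/s and contact force between the fingers and tile below 0.1 N and value of joint frame below 0.04 rad and velocity of joint frame above -0.05 rad/s); the robot touches nothing.
It fails at once if another tile, a tool or a pot is disturbed (moved over 25 mm) (distance of any of tile_square, tile_hex, squeegee, brush, glaze_jar, cup, rib from where it was at the start of the episode above 0.025 m).
It fails at once if the oblong tile is dropped (falls freely from over about 15 mm) (linear speed of tile above 0.55 m/s and contact force between the fingers and tile below 0.1 N).
It fails at once if the frame slams down (faster than 2 rad/s in its last 0.3 rad) (value of joint frame below 0.3 rad and velocity of joint frame below -2 rad/s).
It also fails if it takes over 72 s, if anything falls off the work surface, if the arm or the gripper's body presses on something with over 40 N, if the wrist force passes 120 N, or if a joint passes its speed limit or range.

### The arm

A 6-joint arm with a two-finger parallel gripper is mounted at the origin on the work surface. World frame = base frame: x ahead of the robot, y to its left, z up, the work surface at z = 0. Lengths are in m, angles in rad, forces in N, time in s.
With the tool pointing down it reaches from about 0.225 to 0.875 m from the base axis. Payload 3.4 kg.
Tool frame: the origin (TCP) lies on the centre line of the jaws, within the pads' length; the fingertips stand 14 mm ahead of it and the grasp point (between the pads) lies 5 mm behind it; z points along the fingers, y is the line along which they close (so a half turn about z gives the same grasp; the last joint's range is limited). The gripper opens to 85 mm and grips with 20 to 120 N. Pads are 22 mm wide; open, the fingers measure 114 mm over their backs; the gripper's body (76 mm by 85 mm) begins 54 mm behind the grasp point. The pads swing forward as they close: fully open they stand 13 mm farther back than shut.
Start: joints at [1.178, 0.276, 1.505, -0, 1.361, -0.121], TCP at [0.154, 0.554, 0.245] pointing down, gripper open.
Joint ranges: [-2.89, 2.89], [-0.75, 2.08], [0.22, 2.7], [-1.18, 4.32], [0.11, 2.71], [-2.7, 2.7]. Speed limits (rad/s): [2.57, 2.57, 3.14, 3.14, 3.14, 3.14].

### API

Orientations are given as a unit quaternion [w, x, y, z].
In Python, from rig import manip, eyes gives the robot as it stands.
- The arm moves only by the shell command python3 -m creep 'ROWS' [FORCE]. ROWS is JSON, a list of rows, each a list of 5 numbers: the opening, from 0 (shut) to 1 (fully open), then the shift along the tool's x, y, z normalised to -1 to 1, where 1 is 0.5 m, then the turn about the tool's z normalised to -1 to 1, where 1 is 360 degrees. In form: [[fingers, dx, dy, dz, spin], ...]. A call has 1 to 10 rows; each row is the pose to reach, as a shift and turn from the pose commanded when the call began, along the tool's axes at that moment, turning the shorter way round; what a row does not reach only later rows make up. A row lasts 1/10 s, in which the tool goes at most 50 mm and 8.59 degrees, less where a joint would pass 70% of its speed; a pose out of reach is approached as far as the arm can. A call with a number of a shift or a turn outside -1 to 1 is refused whole. A call with a gripper value outside its range is refused whole. The fingers move at their own pace and stop on an object; FORCE is the grip in N (left out, the last holds). Time passes only in rows, so rows that repeat a pose let the fingers close. It gives the time, the measured TCP pose, the force, the opening and the grip force at its end, in the units of the state.
- manip.get_state(): the state, without advancing time (a new reading comes with each control period).
- eyes.get_image(name): name is "scene" or "top"; returns a dict with "frame" (420x560x3 uint8, red, green, blue), "fx", "fy", "cx", "cy" (pixels), "R" (3x3) and "t" (3): a world point X has camera coordinates R X + t. Camera axes: x right, y down, z forward; pixel columns grow to the right and rows downward; lengths in m; the calibration is good to about 2 mm. A picture is of the moment at which its call begins. There is no depth.
- manip.sign_off(): hands the job in; it is judged then, once.
Trained networks look in the newest picture that a camera, given by its name, has taken for a name from the list of things; names that differ only in an ending like _2 or _b are one class to them, and where a whole thing is asked for, a point or a joint stands for the part that bears it (a point fixed in the world has none). Each returns a list of dicts, best first, with "confidence" (0 to 1); they miss things now and then, are a little off and sometimes report something else, mostly with a low value. They report only what shows in the picture. A call takes as long as a camera call. They do not tell look-alikes from the thing itself.
- eyes.regions_of(camera, label): "mask" (420x560 bool, what is visible of it) and "bbox" ([left, top, right, bottom] in pixels, round what is visible of it).
- eyes.place_of(camera, label): "centre" ([column, row] in pixels: a listed point, or the origin of a listed thing).
The state is a dict: "clock": time; "qpos": joint angles; "qd": joint speeds; "effort": joint torques, N m; "position": TCP position; "ee_rot": TCP orientation; "contact_force": force on the tool from outside, world axes, zero at the start; "moment": the same for the moment, N m; "width": finger opening in m; "gripper_force": force on a finger pad.
Only numpy, scipy, OpenCV 4.12 (cv2) and the standard library are available. Lean on these libraries where they do the work, as an engineer would, in place of code of your own. Each camera call takes 0.05 s, during which the arm holds its last target. There are 200 camera calls.

## Working session

There is one attempt and no reset: what is moved stays moved. The work goes in short steps, Python scripts to look and compute and a shell command to move; the robot and the scene stay as the last step left them, time stands still between calls to the robot, and variables do not carry over. Pictures are saved under pics/ and viewed, at most 12 in all, crops included, and the job is handed in when it is done.

```bash
ls; mkdir -p pics
cat > h.py <<'E'
import numpy as np, cv2
from rig import manip, eyes
def ray(c,px):
    R=np.array(c["R"]);t=np.array(c["t"]);d=R.T@np.array([(px[0]-c["cx"])/c["fx"],(px[1]-c["cy"])/c["fy"],1]);return -R.T@t,d
def atz(c,px,z):
    o,d=ray(c,px);return o+d*(z-o[2])/d[2]
def tri(c1,p1,c2,p2):
    o1,d1=ray(c1,p1);o2,d2=ray(c2,p2);A=np.stack([d1,-d2],1);s=np.linalg.lstsq(A,o2-o1,rcond=None)[0]
    a=o1+d1*s[0];b=o2+d2*s[1];return (a+b)/2,np.linalg.norm(a-b)
def proj(c,X):
    p=np.array(c["R"])@np.array(X)+np.array(c["t"]);return [p[0]/p[2]*c["fx"]+c["cx"],p[1]/p[2]*c["fy"]+c["cy"]]
E
python3 - <<'E'
from h import *
np.set_printoptions(precision=4,suppress=True)
C={}
for n in("scene","top"):
    C[n]=eyes.get_image(n);cv2.imwrite(f"pics/{n}0.png",cv2.resize(C[n]["frame"][:,:,::-1],(800,600),interpolation=cv2.INTER_CUBIC))
    print(n,"cam at",-np.array(C[n]["R"]).T@np.array(C[n]["t"]))
for l in("tile","jig","far_stop_left","far_stop_right","end_stop","frame_tab","frame_hinge","ware_board","tile_square","tile_hex"):
    r={n:eyes.place_of(n,l) for n in C}
    for n in C: print(l,n,[(np.round(x["centre"],1).tolist(),round(x["confidence"],2)) for x in r[n][:4]])
    if r["scene"] and r["top"]: print("   tri",*tri(C["scene"],r["scene"][0]["centre"],C["top"],r["top"][0]["centre"]))
for n in C:
    for x in eyes.regions_of(n,"tile")[:4]: 
        print(n,x["bbox"],round(x["confidence"],2),cv2.minAreaRect(np.argwhere(x["mask"])[:,::-1].astype(np.float32)))
print(manip.get_state())
E
```

```text
pics
scene cam at [ 1.388  -0.1309  0.9288]
top cam at [ 0.4264 -0.0419  1.5389]
tile scene [([316.3, 312.5], 0.81), ([390.4, 242.7], 0.62), ([384.1, 156.2], 0.6)]
tile top [([138.5, 319.9], 0.68), ([169.9, 165.2], 0.66), ([251.0, 98.0], 0.62)]
   tri [ 0.0883  0.3811 -1.1396] 0.43090079053381397
jig scene [([245.8, 227.9], 0.7), ([258.5, 240.4], 0.48)]
jig top [([311.4, 200.6], 0.86)]
   tri [ 0.5411 -0.1711  0.0083] 0.0009489463688432563
far_stop_left scene [([256.8, 236.4], 0.56)]
far_stop_left top [([303.0, 180.0], 0.88), ([429.5, 219.8], 0.54)]
   tri [ 0.5984 -0.1424  0.0326] 0.007790399444310323
far_stop_right scene [([234.1, 237.5], 0.62), ([197.0, 147.6], 0.43)]
far_stop_right top [([326.8, 180.5], 0.9)]
   tri [ 0.5966 -0.2089  0.0313] 0.010505420499701462
end_stop scene [([217.9, 233.3], 0.47)]
end_stop top [([338.3, 190.6], 0.46)]
   tri [ 0.5684 -0.2499  0.0206] 0.0039179985128432095
frame_tab scene [([192.6, 152.7], 0.81)]
frame_tab top [([368.5, 197.1], 0.79)]
   tri [ 0.5279 -0.2864  0.2851] 0.006346195416548469
frame_hinge scene [([203.0, 223.3], 0.88), ([243.4, 226.
[... 1118 characters left out ...]
2929688, 318.8538513183594), (21.4580078125, 42.916015625), 7.125016689300537)
top [233.9, 77.3, 271.7, 119.6] 0.77 ((254.97059631347656, 96.88235473632812), (40.34906768798828, 20.716859817504883), 49.398704528808594)
{'clock': 1.2, 'qpos': array([ 1.178 ,  0.2759,  1.5049,  0.    ,  1.3607, -0.121 ]), 'qd': array([ 0.0003,  0.0006,  0.0015, -0.0004,  0.0008, -0.0002]), 'effort': array([  0.0017, -41.6654, -24.6113,  -0.    ,   0.0004,  -0.    ]), 'position': array([0.1544, 0.5539, 0.2453]), 'ee_rot': array([-0.    ,  0.1355,  0.9908,  0.0001]), 'contact_force': array([-0.1485,  0.1162,  0.4946]), 'moment': array([0.0101, 0.0046, 0.016 ]), 'gripper_force': 0.0, 'width': 0.08486687168853109}
```

View pics/top0.png

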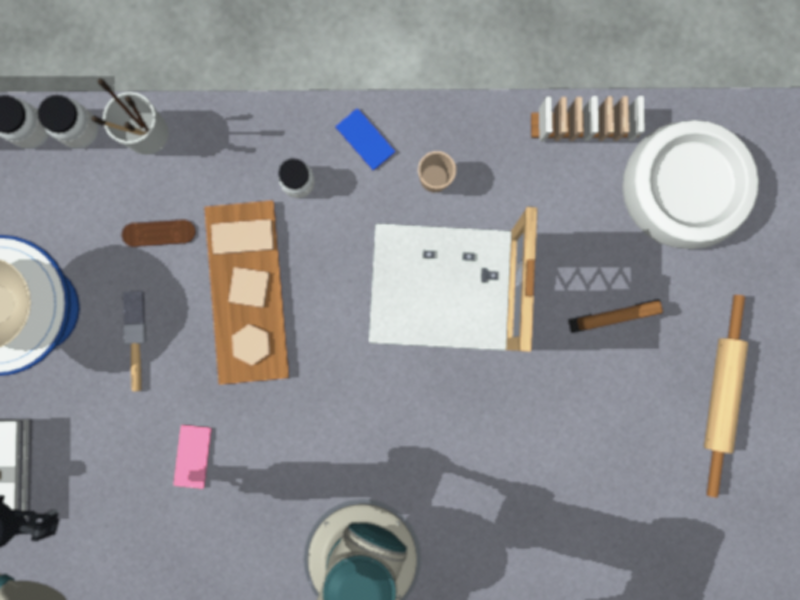

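View pics/scene0.png

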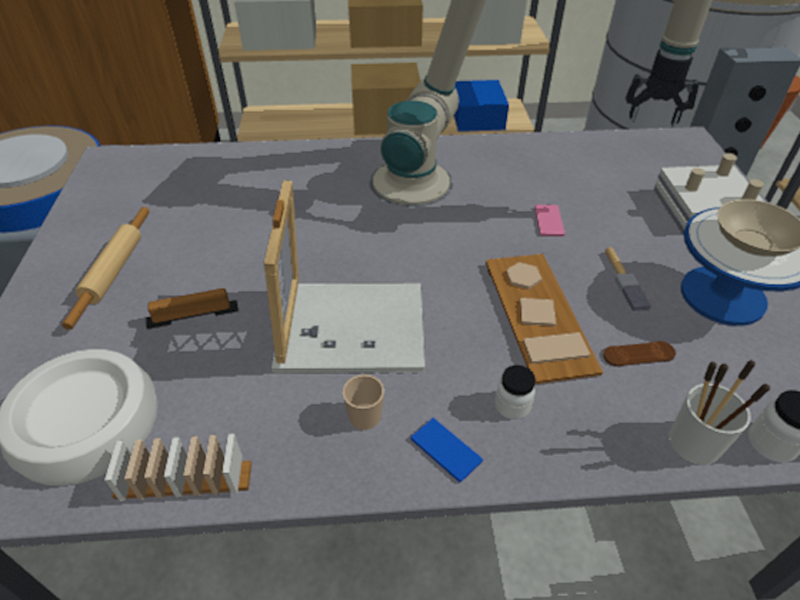

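The top view shows three shapes like the tile: buff on the ware board at (242,237), blue at (365,140) and pink at (192,457), all in 800x600 pixels. The buff one fits, because it is the only oblong tile lying on the board, beside the square (249,287) and the hex (251,345). The white bed is at (370–512, 225–348), with the frame upright at (525,280). The far stops are at (429,254) and (469,257), and the end stop is at (489,275). I'll confirm in an enlarged crop and measure.

```bash
cat > m.py <<'E'
from h import *
np.set_printoptions(precision=4,suppress=True)
C={n:eyes.get_image(n) for n in("scene","top")}
def quad(mask):
    cs,_=cv2.findContours(mask.astype(np.uint8),cv2.RETR_EXTERNAL,cv2.CHAIN_APPROX_NONE)
    return max(cs,key=cv2.contourArea)
up=8
for n,b in(("top",(140,145,200,190)),("scene",(355,225,425,270))):
    f=C[n]["frame"][b[1]:b[3],b[0]:b[2]]; g=cv2.resize(f,None,fx=up,fy=up,interpolation=cv2.INTER_CUBIC)
    hsv=cv2.cvtColor(g,cv2.COLOR_RGB2HSV)
    m=(hsv[...,1]<110)&(hsv[...,2]>170)&(hsv[...,0]<25)
    c=quad(cv2.morphologyEx(m.astype(np.uint8),cv2.MORPH_OPEN,np.ones((9,9))))
    pts=(c[:,0]+.5)/up-.5+np.array(b[:2])
    z=.028
    W=np.array([atz(C[n],p,z)[:2] for p in pts])
    r=cv2.minAreaRect(W.astype(np.float32)*1000); print(n,"tile rect mm",r)
    print(n,"centre px",cv2.minAreaRect(pts.astype(np.float32))[0])
    if n=="top": cv2.drawContours(g,[c],-1,(255,0,0),1)
    cv2.imwrite(f"pics/crop_{n}.png",g[:,:,::-1])
# jig bed
b=(245,145,385,255);f=C["top"]["frame"][b[1]:b[3],b[0]:b[2]];g=cv2.resize(f,None,fx=5,fy=5,interpolation=cv2.INTER_CUBIC)
hsv=cv2.cvtColor(g,cv2.COLOR_RGB2HSV);m=(hsv[...,2]>185)&(hsv[...,1]<40)
c=quad(m);pts=(c[:,0]+.5)/5-.5+np.array(b[:2]);W=np.array([atz(C["top"],p,.018)[:2] for p in pts])
xs,ys=W[:,0],W[:,1]
mid=(ys<np.percentile(ys,95)-.03)&(ys>ys.max()-.2)
for nm,s in(("far",mid&(xs>xs.mean())&(xs>.62)),("near",mid&(xs<.46))):
    l=np.polyfit(ys[s],xs[s],1);print(nm,"x=",l,s.sum())
s=(ys>ys.max()-.02)&(xs>.45)&(xs<.63);print("left y=",np.polyfit(xs[s],ys[s],1),s.sum(), "bounds",xs.min(),xs.max(),ys.min(),ys.max())
hinge=cv2.imwrite("pics/crop_jig.png",g[:,:,::-1])
for n,l in(("top","far_stop_left"),("top","far_stop_right"),("top","end_stop"),("scene","far_stop_left"),("scene","far_stop_right"),("scene","end_stop")):
    for x in eyes.place_of(n,l)[:1]:print(n,l,x["centre"],atz(C[n],x["centre"],.018))
    for x in eyes.regions_of(n,l)[:2]:
        print("  region",x["bbox"],x["confidence"],x["mask"].sum())
E
python3 m.py
```

```text
top tile rect mm ((643.591064453125, 237.5410919189453), (65.06248474121094, 122.62815856933594), 4.27332878112793)
top centre px (168.56101989746094, 165.2623748779297)
scene tile rect mm ((642.9434814453125, 238.39480590820312), (57.86573791503906, 115.91706848144531), 4.1905388832092285)
scene centre px (389.4755859375, 242.21800231933594)
far x= [0.0659 0.6722] 289
near x= [0.0621 0.4317] 291
left y= [-0.0649  0.0121] 313 bounds 0.4143774494393991 0.6694603070687779 -0.3039879398723771 -0.015406569839228171
top far_stop_left [296.2, 182.2] [ 0.5936 -0.1277  0.018 ]
  region [258.1, 145.9, 378.8, 244.1] 0.71 9504
  region [337.6, 188.8, 348.1, 197.1] 0.63 81
top far_stop_right [325.6, 181.7] [ 0.5945 -0.2122  0.018 ]
  region [256.6, 147.0, 378.0, 246.1] 0.55 9582
top end_stop [337.5, 191.8] [ 0.5652 -0.246   0.018 ]
  region [336.9, 187.3, 345.5, 199.1] 0.53 102
  region [257.6, 143.5, 376.1, 250.0] 0.44 9552
scene far_stop_left [258.1, 237.5] [ 0.5905 -0.135   0.018 ]
  region [184.9, 126.3, 300.4, 261.8] 0.8 7827
  region [423.1, 241.6, 473.0, 256.8] 0.7 649
scene far_stop_right [231.3, 239.9] [ 0.5942 -0.2127  0.018 ]
  region [185.0, 128.9, 299.0, 260.2] 0.78 7744
  region [342.4, 178.1, 422.7, 270.6] 0.24 2617
scene end_stop [220.3, 232.7] [ 0.5639 -0.2453  0.018 ]
  region [209.8, 229.2, 223.8, 235.7] 0.4 65
```

View pics/crop_jig.png

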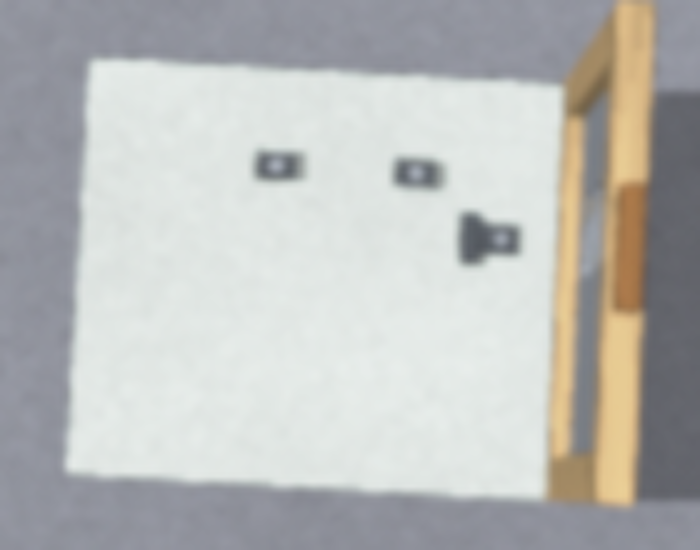

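View pics/crop_top.png

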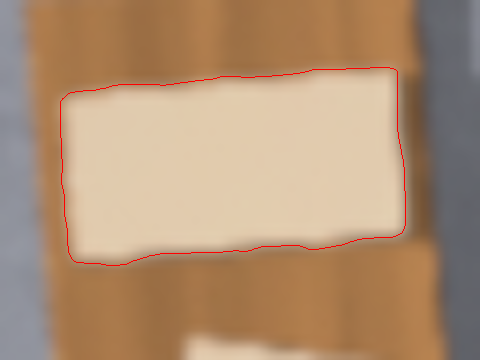

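Crop checked: the outlined buff oblong on the board is the tile, about 60 x 120 mm, and both views place it at the same spot for a top at z≈28 mm. In the jig crop, the far stop faces are at (278,180) and (417,187), and the end stop face is at (460,240).

```bash
cat > go.py <<'E'
import sys
from h import *
from scipy.spatial.transform import Rotation as Ro
# go.py x y z yaw_deg(of tool y, mod 180): normalised shift
def plan(p,yaw):
    s=manip.get_state();q=s["ee_rot"];R=Ro.from_quat([q[1],q[2],q[3],q[0]]).as_matrix()
    d=R.T@(np.array(p)-s["position"])/.5
    cur=np.degrees(np.arctan2(R[1,1],R[0,1]));dy=(yaw-cur+90)%180-90
    print("shift",np.round(d,4),"spin",round(-dy/360,4),"| pos",np.round(s["position"],4),"yaw",round(cur,2),"F",np.round(s["contact_force"],2),"w",round(s["width"],4),"t",s["clock"],"q6",s["qpos"][5].round(2))
if __name__=="__main__":
    a=list(map(float,sys.argv[1:]));plan(a[:3],a[3])
E
python3 go.py .643 .238 .10 4.3
python3 - <<'E'
from h import *
C={n:eyes.get_image(n) for n in("top","scene")}
print(tri(C["top"],(168.56,165.26),C["scene"],(389.48,242.22)))
c=np.array([.5408,-.1733]);jx=np.array([.998,-.0645]);jy=np.array([.0645,.998])
for nm,p,z in(("fl",(278,180),.018),("fr",(417,187),.018),("fl top",(278,150),.024),("endface",(460,240),.021),("foot end",(520,240),.021)):
    px=[(p[0]+.5)/5-.5+245,(p[1]+.5)/5-.5+145];X=atz(C["top"],px,z)[:2];print(nm,X,"jig",(X-c)@jx,(X-c)@jy)
for s in (.025,):
  for y in(-.006,):print("home",c+s*jx+y*jy)
E
```

```text
shift [-1.1109 -0.3463  0.2907] spin 0.1948 | pos [0.1544 0.5539 0.2453] yaw 74.43 F [ 0.22 -0.38 -0.19] w 0.0852 t 1.9 q6 -0.12
(array([0.64366677, 0.23829461, 0.02819959]), np.float64(0.001711931217063348))
fl [ 0.59816052 -0.13923882] jig 0.05504885637865356 0.03769281515982408
fr [ 0.59362028 -0.21908201] jig 0.05566757680294527 -0.04228353676326324
fl top [ 0.61476332 -0.13903579] jig 0.07160534963012731 0.03896631429508915
endface [ 0.56262321 -0.24293726] jig 0.026271165405486636 -0.06809039079331498
foot end [ 0.56240952 -0.27730744] jig 0.028274784685382966 -0.10240560591554798
home [ 0.565363  -0.1809005]
```

```bash
python3 -m creep '[[0.85,-1,-0.31,0,0.195],[0.85,-1,-0.31,0,0.195],[0.85,-1,-0.31,0,0.195],[0.85,-1,-0.31,0,0.195],[0.85,-1,-0.31,0,0.195],[0.85,-1,-0.31,0,0.195],[0.85,-1,-0.31,0,0.195],[0.85,-1,-0.31,0,0.195],[0.85,-1,-0.31,0,0.195],[0.85,-1,-0.31,0,0.195]]' 25; python3 go.py .6435 .238 .06 4.4
```

```text
clock: 3.0
position: [0.5763, 0.2817, 0.2454]
ee_rot: [-0.0, 0.681, 0.732, 0.0]
contact_force: [0.7, 0.7, -0.3]
width: 0.0728
gripper_force: 0.0
shift [-0.0972  0.1276  0.3708] spin -0.0006 | pos [0.5763 0.2817 0.2454] yaw 4.18 F [ 0.71  0.68 -0.25] w 0.0728 t 3.0 q6 0.27
```

```bash
python3 -m creep '[[0.85,-0.097,0.128,0,0],[0.85,-0.097,0.128,0,0],[0.85,-0.097,0.128,0.1,0],[0.85,-0.097,0.128,0.2,0],[0.85,-0.097,0.128,0.3,0],[0.85,-0.097,0.128,0.36,0],[0.85,-0.097,0.128,0.36,0],[0.85,-0.097,0.128,0.36,0]]'
python3 - <<'E'
from go import *
plan([.6435,.238,.030],4.4)
for n in("scene","top"): 
    c=eyes.get_image(n);p=proj(c,[.6435,.238,.03]);a,b=int(p[0]),int(p[1]);f=c["frame"][b-35:b+25,a-40:a+40]
    if n=="scene":cv2.imwrite("pics/pre.png",cv2.resize(f[:,:,::-1],(800,600),interpolation=cv2.INTER_CUBIC))
E
```

```text
clock: 3.8
position: [0.6426, 0.2396, 0.0656]
ee_rot: [0.0, 0.681, 0.733, 0.0]
contact_force: [0.6, 1.3, 0.2]
width: 0.0729
gripper_force: 0.0
shift [-0.0033  0.0016  0.0712] spin -0.0005 | pos [0.6426 0.2396 0.0656] yaw 4.23 F [0.56 1.32 0.22] w 0.0729 t 3.8 q6 0.18
```

View pics/pre.png

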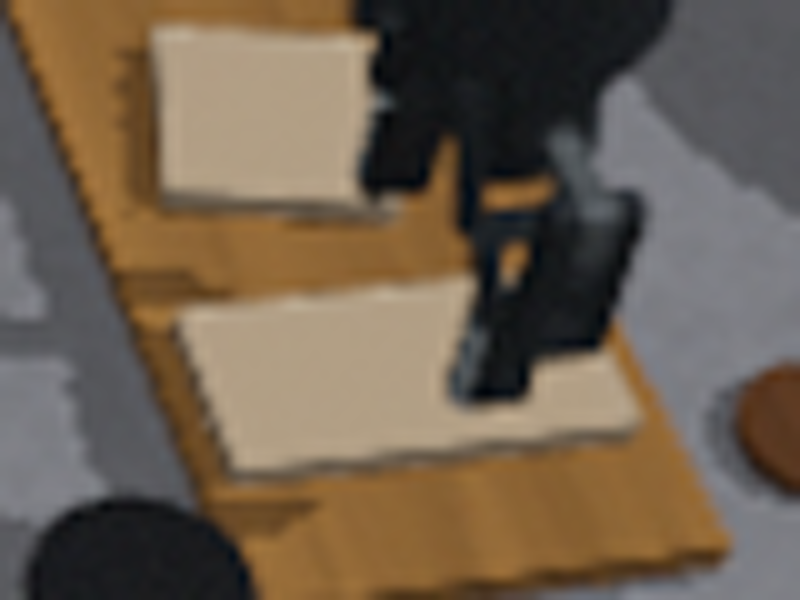

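The scene crop shows the open fingers above the tile, far fingertip at about (480,390) and near finger clear of the square tile at (270,110). I'll descend gently.

```bash
python3 -m creep '[[0.85,-0.003,0.002,0.03,0],[0.85,-0.003,0.002,0.05,0],[0.85,-0.003,0.002,0.06,0],[0.85,-0.003,0.002,0.06,0],[0.85,-0.003,0.002,0.064,0],[0.85,-0.003,0.002,0.068,0],[0.85,-0.003,0.002,0.072,0],[0.85,-0.003,0.002,0.072,0]]'; python3 go.py .6435 .238 .026 4.4
```

```text
clock: 4.7
position: [0.6431, 0.238, 0.0291]
ee_rot: [-0.0, 0.681, 0.733, -0.0]
contact_force: [-0.1, -0.7, -0.3]
width: 0.0728
gripper_force: 0.0
shift [-0.0001  0.0009  0.0063] spin -0.0005 | pos [0.6431 0.238  0.0291] yaw 4.23 F [-0.13 -0.67 -0.32] w 0.0728 t 4.7 q6 0.18
```

```bash
python3 -m creep '[[0.5,0,0,0,0],[0.5,0,0,0,0],[0.5,0,0,0,0],[0.5,0,0,0,0],[0.5,0,0,0,0],[0.5,0,0,0,0]]' 25
```

```text
clock: 5.3
position: [0.6434, 0.2381, 0.0296]
ee_rot: [0.0, 0.681, 0.733, 0.0]
contact_force: [-0.4, 0.6, 1.9]
width: 0.0592
gripper_force: 28.3
```

```bash
python3 -m creep '[[0.5,0,0,-0.02,0],[0.5,0,0,-0.06,0],[0.5,0,0,-0.12,0],[0.5,0,0,-0.18,0],[0.5,0,0,-0.2,0],[0.5,0,0,-0.2,0]]' 30; python3 go.py .555 -.165 .10 -3.65
```

```text
clock: 5.9
position: [0.6442, 0.2383, 0.1313]
ee_rot: [0.001, 0.681, 0.733, 0.002]
contact_force: [0.7, 0.2, -1.3]
width: 0.0588
gripper_force: 33.5
shift [-0.7913 -0.2375  0.061 ] spin 0.0219 | pos [0.6442 0.2383 0.1313] yaw 4.23 F [ 0.72  0.19 -1.26] w 0.0588 t 5.9 q6 0.18
```

```bash
python3 -m creep '[[0.5,-0.04,-0.04,-0.02,0.005],[0.5,-0.1,-0.08,-0.02,0.01],[0.5,-0.2,-0.12,-0.02,0.02],[0.5,-0.3,-0.16,-0.02,0.022],[0.5,-0.4,-0.2,-0.02,0.022],[0.5,-0.5,-0.238,-0.02,0.022],[0.5,-0.6,-0.238,0,0.022],[0.5,-0.7,-0.238,0,0.022],[0.5,-0.77,-0.238,0,0.022],[0.5,-0.8,-0.238,0,0.022]]'; python3 go.py .556 -.1704 .05 -3.65
```

```text
clock: 6.9
position: [0.5533, -0.1744, 0.1273]
ee_rot: [-0.0, 0.731, 0.683, -0.001]
contact_force: [0.2, 1.6, -2.2]
width: 0.0587
gripper_force: 33.5
shift [0.0085 0.0051 0.1547] spin -0.0007 | pos [ 0.5533 -0.1744  0.1273] yaw -3.91 F [ 0.23  1.56 -2.18] w 0.0587 t 6.9 q6 -0.35
```

```bash
python3 -m creep '[[0.5,0.008,0.005,0.03,0],[0.5,0.008,0.005,0.08,0],[0.5,0.008,0.005,0.13,0],[0.5,0.008,0.005,0.165,0],[0.5,0.008,0.005,0.18,0],[0.5,0.008,0.005,0.182,0],[0.5,0.008,0.005,0.182,0]]'
python3 - <<'E'
from go import *
plan([.556,-.1704,.0296],-3.65)
c=eyes.get_image("scene");p=proj(c,[.5652,-.183,.03]);a,b=int(p[0]),int(p[1]);f=c["frame"][b-38:b+37,a-50:a+50]
cv2.imwrite("pics/place.png",cv2.resize(f[:,:,::-1],(800,600),interpolation=cv2.INTER_CUBIC))
E
```

```text
clock: 7.6
position: [0.5569, -0.1656, 0.0382]
ee_rot: [-0.0, 0.729, 0.684, 0.0]
contact_force: [0.0, -1.3, -1.1]
width: 0.0589
gripper_force: 33.5
shift [-0.0097 -0.0011  0.0172] spin -0.0001 | pos [ 0.5569 -0.1656  0.0382] yaw -3.68 F [ 0.04 -1.3  -1.08] w 0.0589 t 7.6 q6 -0.34
```

View pics/place.png

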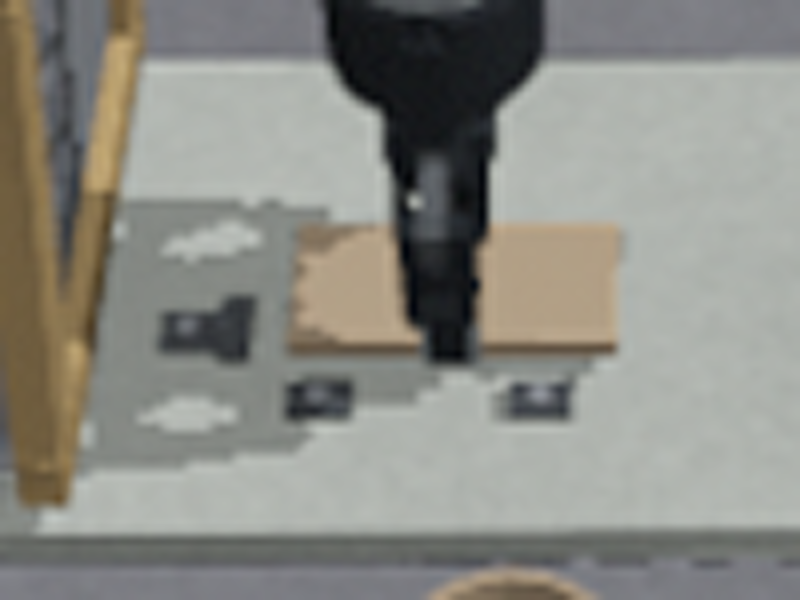

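The crop shows the tile held level at (290–620, 225–350), short of the far stops at (320,395) and (540,395) and of the end stop at (235,325). The middle finger is between the far stops, so I'll lower it.

```bash
python3 -m creep '[[0.5,0,0,0.006,0],[0.5,0,0,0.011,0],[0.5,0,0,0.014,0],[0.5,0,0,0.016,0],[0.5,0,0,0.016,0]]'; python3 go.py .5652 -.183 .0296 -3.65
```

```text
clock: 8.15
position: [0.5567, -0.1658, 0.0302]
ee_rot: [-0.0, 0.73, 0.684, 0.0]
contact_force: [-0.7, -0.0, -1.9]
width: 0.0591
gripper_force: 33.5
shift [-0.0332  0.0193  0.0012] spin -0.0001 | pos [ 0.5567 -0.1658  0.0302] yaw -3.7 F [-0.73 -0.   -1.94] w 0.0591 t 8.15 q6 -0.34
```

```bash
python3 -m creep '[[0.5,0,0,0.001,0],[0.5,0,0,0.002,0],[0.5,0,0,0.003,0],[0.5,0,0,0.003,0]]'; python3 -m creep '[[0.5,0,0.004,0,0],[0.5,0,0.008,0,0],[0.5,0,0.011,0,0],[0.5,0,0.013,0,0],[0.5,0,0.013,0,0]]'
```

```text
clock: 8.55
position: [0.5569, -0.1659, 0.0296]
ee_rot: [0.0, 0.73, 0.684, 0.0]
contact_force: [-1.3, 0.0, 4.3]
width: 0.059
gripper_force: 34.2
clock: 9.05
position: [0.5622, -0.1662, 0.0296]
ee_rot: [-0.001, 0.729, 0.684, -0.001]
contact_force: [-4.3, 0.9, 6.9]
width: 0.0593
gripper_force: 34.4
```

```bash
python3 -m creep '[[0.5,0,0.002,0,0],[0.5,0,0.004,0,0],[0.5,0,0.004,0,0]]';python3 -m creep '[[0.5,0,0.001,0,0],[0.5,0,0.002,0,0],[0.5,0,0.002,0,0]]';python3 -m creep '[[0.5,0,0.001,0,0],[0.5,0,0.002,0,0],[0.5,0,0.002,0,0]]'
```

```text
clock: 9.35
position: [0.5637, -0.1663, 0.0296]
ee_rot: [-0.001, 0.729, 0.684, -0.001]
contact_force: [-5.8, -0.3, 9.0]
width: 0.0588
gripper_force: 34.5
clock: 9.65
position: [0.5637, -0.1663, 0.0296]
ee_rot: [-0.002, 0.729, 0.684, -0.002]
contact_force: [-8.0, -0.2, 10.6]
width: 0.0587
gripper_force: 34.7
clock: 9.95
position: [0.5637, -0.1662, 0.0296]
ee_rot: [-0.003, 0.729, 0.684, -0.002]
contact_force: [-9.8, -0.7, 12.1]
width: 0.0587
gripper_force: 34.8
```

```bash
python3 -m creep '[[0.5,0,0,-0.002,0],[0.5,0,0,-0.002,0]]';python3 -m creep '[[0.5,0,0.002,0,0],[0.5,0,0.004,0,0],[0.5,0,0.004,0,0]]'
python3 - <<'E'
from go import *
plan([.5652,-.183,.0296],-3.65)
c=eyes.get_image("scene");p=proj(c,[.5652,-.183,.03]);a,b=int(p[0]),int(p[1]);f=c["frame"][b-30:b+30,a-40:a+40]
cv2.imwrite("pics/slide.png",cv2.resize(f[:,:,::-1],(800,600),interpolation=cv2.INTER_CUBIC))
E
```

```text
clock: 10.15
position: [0.5637, -0.1663, 0.0297]
ee_rot: [-0.003, 0.729, 0.684, -0.002]
contact_force: [-7.2, -1.4, 6.6]
width: 0.0589
gripper_force: 34.2
clock: 10.45
position: [0.5638, -0.1663, 0.0298]
ee_rot: [-0.004, 0.729, 0.685, -0.004]
contact_force: [-10.8, -1.8, 8.9]
width: 0.0589
gripper_force: 34.6
shift [-0.0332  0.0048  0.0003] spin 0.0002 | pos [ 0.5638 -0.1663  0.0298] yaw -3.59 F [-10.79  -1.83   8.86] w 0.0589 t 10.45 q6 -0.34
```

View pics/slide.png

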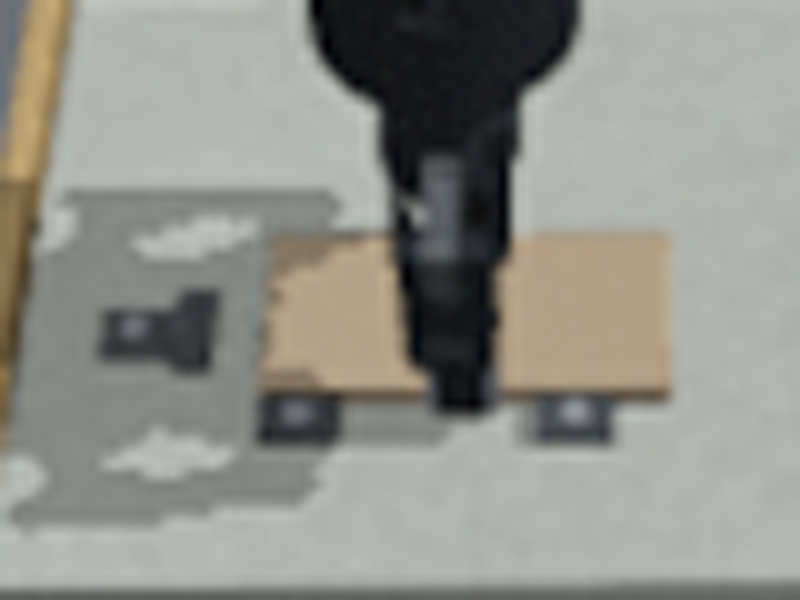

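The tile edge now meets both far stops, at (300,395) and (575,395). The end stop face at (217,330) is still about 14 mm from the tile end at (262,330), so I'll slide it that way.

```bash
python3 -m creep '[[0.5,-0.004,-0.003,0,0],[0.5,-0.01,-0.004,0,0],[0.5,-0.016,-0.004,0,0],[0.5,-0.02,-0.004,0,0],[0.5,-0.023,-0.004,0,0],[0.5,-0.023,-0.004,0,0]]';python3 -m creep '[[0.5,-0.002,0,0,0],[0.5,-0.004,0,0,0],[0.5,-0.004,0,0,0]]';python3 -m creep '[[0.5,-0.002,0,0,0],[0.5,-0.004,0,0,0],[0.5,-0.004,0,0,0]]'
```

```text
clock: 11.1
position: [0.5632, -0.1748, 0.0297]
ee_rot: [-0.004, 0.729, 0.684, -0.001]
contact_force: [-5.2, 6.6, 7.3]
width: 0.0589
gripper_force: 34.4
clock: 11.4
position: [0.5631, -0.1766, 0.0297]
ee_rot: [-0.004, 0.729, 0.684, -0.0]
contact_force: [-5.8, 7.2, 8.4]
width: 0.0586
gripper_force: 34.4
clock: 11.7
position: [0.5629, -0.1786, 0.0297]
ee_rot: [-0.004, 0.729, 0.684, -0.0]
contact_force: [-5.7, 8.0, 7.9]
width: 0.0592
gripper_force: 34.4
```

```bash
for i in 1 2; do python3 -m creep '[[0.5,-0.002,0,0,0],[0.5,-0.004,0,0,0],[0.5,-0.004,0,0,0]]'; done; python3 -m creep '[[0.5,-0.002,0,0,0],[0.5,-0.003,0,0,0],[0.5,-0.003,0,0,0]]'
```

```text
clock: 12.0
position: [0.5628, -0.1806, 0.0297]
ee_rot: [-0.004, 0.729, 0.684, -0.0]
contact_force: [-6.0, 7.7, 7.4]
width: 0.0593
gripper_force: 34.4
clock: 12.3
position: [0.5628, -0.1812, 0.0297]
ee_rot: [-0.005, 0.73, 0.684, 0.0]
contact_force: [-4.9, 11.8, 7.3]
width: 0.0591
gripper_force: 34.5
clock: 12.6
position: [0.5628, -0.1813, 0.0297]
ee_rot: [-0.006, 0.73, 0.684, 0.001]
contact_force: [-4.2, 14.9, 9.5]
width: 0.0588
gripper_force: 34.6
```

```bash
python3 -m creep '[[0.5,0.001,0.002,0,0],[0.5,0.002,0.004,0,0],[0.5,0.002,0.004,0,0],[0.76,0.002,0.001,0,0],[0.8,0.002,0,0,0],[0.84,0.002,-0.002,0,0],[0.84,0.002,-0.002,0,0],[0.84,0.002,-0.002,0,0]]'
python3 - <<'E'
from go import *
plan([.5652,-.183,.10],-3.65)
E
```

```text
clock: 13.4
position: [0.5653, -0.1868, 0.0298]
ee_rot: [0.0, 0.73, 0.684, 0.0]
contact_force: [-0.2, -0.1, -0.7]
width: 0.0716
gripper_force: 0.0
shift [ 0.0076 -0.0006 -0.1404] spin -0.0002 | pos [ 0.5653 -0.1868  0.0298] yaw -3.71 F [-0.19 -0.11 -0.74] w 0.0716 t 13.4 q6 -0.37
```

```bash
python3 -m creep '[[0.84,0.004,-0.002,-0.02,0],[0.84,0.004,-0.002,-0.08,0],[0.84,0.004,-0.002,-0.18,0],[0.84,0.004,-0.002,-0.28,0],[0.84,0.1,-0.2,-0.38,0],[0.84,0.16,-0.3,-0.46,0],[0.84,0.16,-0.3,-0.54,0],[0.84,0.16,-0.3,-0.58,0],[0.84,0.16,-0.3,-0.58,0]]'
python3 - <<'E'
from go import *
plan([.5652,-.183,.10],-3.65)
out=[]
for n in("scene","top"):
    c=eyes.get_image(n);p=proj(c,[.5652,-.183,.03]);a,b=int(p[0]),int(p[1]);f=c["frame"][b-30:b+30,a-40:a+40]
    out.append(cv2.resize(f[:,:,::-1],(640,480) if 0 else (400,300),interpolation=cv2.INTER_CUBIC))
    for l in("frame_tab","frame_hinge"):print(n,l,[(x["centre"],round(x["confidence"],2)) for x in eyes.place_of(n,l)[:2]])
    if n=="scene":c1=c
cv2.imwrite("pics/home.png",np.vstack([cv2.resize(o,(800,600))[150:450] for o in out]))
E
```

```text
clock: 14.3
position: [0.4189, -0.0959, 0.3236]
ee_rot: [0.002, 0.729, 0.684, 0.001]
contact_force: [1.3, 0.6, 0.8]
width: 0.0714
gripper_force: 0.0
shift [-0.1547  0.3013  0.4486] spin -0.0001 | pos [ 0.4189 -0.0959  0.3236] yaw -3.67 F [1.26 0.6  0.79] w 0.0714 t 14.3 q6 -0.32
scene frame_tab [([194.9, 149.8], 0.82), ([433.4, 197.5], 0.56)]
scene frame_hinge [([203.6, 222.5], 0.81)]
top frame_tab [([367.0, 195.4], 0.66)]
top frame_hinge [([359.1, 203.3], 0.96), ([319.3, 192.2], 0.58)]
```

View pics/home.png

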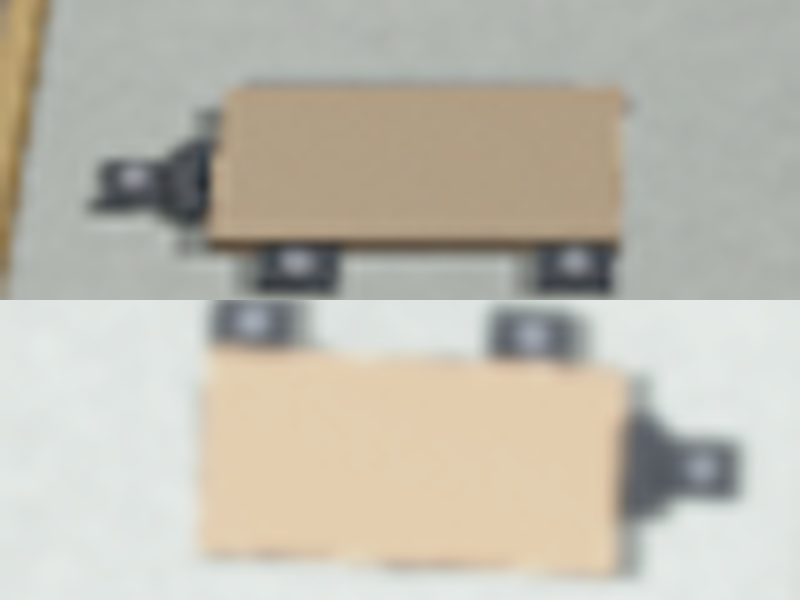

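Both views show the tile flush. In the scene half its edge is on the far stops at (300,245) and (575,245), and its end is on the end stop at (210,180). The top half agrees, at (255,350), (535,355) and (625,470). Next I'll cross above the frame with the fingers shut.

```bash
python3 -m creep '[[0,0,0,-0.1,0],[0,0,0,-0.11,0],[0,0,0,-0.11,0]]'; python3 go.py .528 -.365 .375 -3.65
```

```text
clock: 14.9
position: [0.4215, -0.0975, 0.3748]
ee_rot: [0.0, 0.73, 0.684, 0.0]
contact_force: [0.1, -0.1, -0.0]
width: 0.0283
gripper_force: 0.0
shift [-0.52    0.2472 -0.    ] spin -0.0002 | pos [ 0.4215 -0.0975  0.3748] yaw -3.71 F [ 0.08 -0.06 -0.03] w 0.0283 t 14.9 q6 -0.32
```

```bash
python3 -m creep '[[0,-0.08,0.04,0,0],[0,-0.16,0.08,0,0],[0,-0.24,0.12,0,0],[0,-0.32,0.16,0,0],[0,-0.4,0.19,0,0],[0,-0.48,0.23,0,0],[0,-0.52,0.247,0,0],[0,-0.52,0.247,0,0],[0,-0.52,0.247,0,0]]'
python3 - <<'E'
from go import *
plan([.528,-.365,.299],-3.65)
h=np.array([.5323,-.3050]);jx=np.array([.998,-.0645]);jy=np.array([.0645,.998])
p=manip.get_state()["position"][:2]-h;print("jig",p@jx,p@jy)
C={n:eyes.get_image(n) for n in("scene","top")}
r={n:eyes.place_of(n,"frame_tab") for n in C}
for n in C: print(n,[(x["centre"],round(x["confidence"],2)) for x in r[n][:2]])
for th in(1.45,1.5,1.55,1.6):
    X=np.r_[h+.27*np.cos(th)*jy,.03+.27*np.sin(th)];print(th,[np.round(proj(C[n],X),1) for n in C])
cv2.imwrite("pics/frame.png",cv2.resize(C["scene"]["frame"][80:260,120:360,::-1],(800,600),interpolation=cv2.INTER_CUBIC))
E
```

```text
clock: 15.8
position: [0.5267, -0.3643, 0.3721]
ee_rot: [-0.003, 0.73, 0.684, 0.0]
contact_force: [-0.1, 0.2, -0.3]
width: 0.0002
gripper_force: 0.0
shift [-0.0017  0.0033  0.1462] spin -0.0002 | pos [ 0.5267 -0.3643  0.3721] yaw -3.73 F [-0.07  0.16 -0.3 ] w 0.0002 t 15.8 q6 -0.65
jig -0.001785688900757605 -0.059582065154425934
scene [([235.1, 236.1], 0.61)]
top [([371.0, 193.7], 0.67), ([174.5, 240.1], 0.47)]
1.45 [array([198.5, 150. ]), array([364.9, 193.9])]
1.5 [array([193.1, 149.6]), array([370.8, 194.1])]
1.55 [array([187.7, 149.4]), array([376.6, 194.4])]
1.6 [array([182.3, 149.4]), array([382.4, 194.8])]
```

View pics/frame.png

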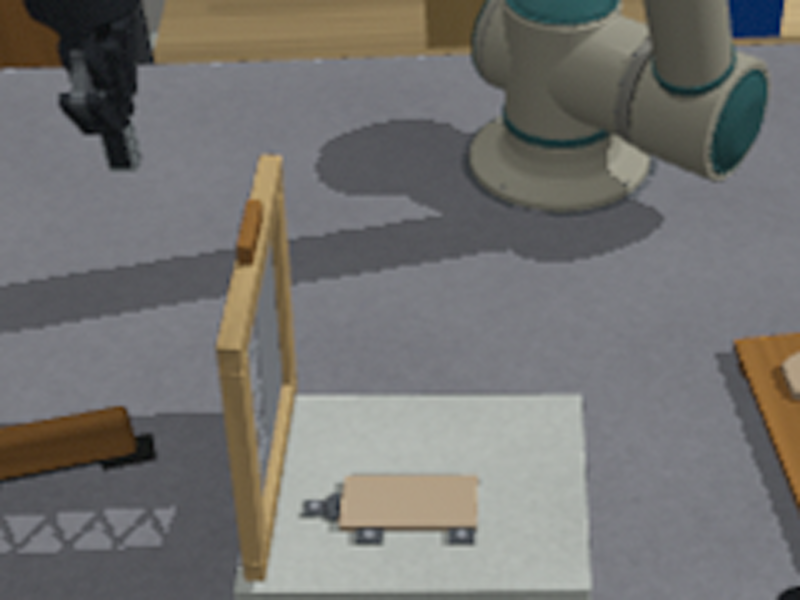

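The view shows the frame near upright, tab at (250,230) and θ≈1.5. The shut fingers are behind it at (120,150).

```bash
python3 -m creep '[[0,0,0.003,0.08,0],[0,0,0.003,0.146,0],[0,0,0.003,0.146,0],[0,0.04,0.003,0.146,0],[0,0.07,0.003,0.146,0],[0,0.09,0.003,0.146,0],[0,0.1,0.003,0.146,0],[0,0.11,0.003,0.146,0],[0,0.12,0.003,0.146,0],[0,0.12,0.003,0.146,0]]'; python3 go.py .537 -.232 .285 -3.65
```

```text
clock: 17.0
position: [0.5323, -0.3041, 0.3019]
ee_rot: [0.0, 0.729, 0.684, 0.0]
contact_force: [-0.6, 0.0, 0.1]
width: 0.0001
gripper_force: 0.0
shift [1.446e-01 1.000e-04 3.390e-02] spin -0.0001 | pos [ 0.5323 -0.3041  0.3019] yaw -3.67 F [-0.65  0.04  0.1 ] w 0.0001 t 17.0 q6 -0.57
```

```bash
python3 -m creep '[[0,0.022,0,0.006,0],[0,0.045,0,0.01,0],[0,0.07,0,0.015,0],[0,0.095,0,0.02,0]]'; python3 -m creep '[[0,0.025,0,0.007,0],[0,0.049,0,0.014,0],[0,0.073,0,0.023,0],[0,0.096,0,0.033,0],[0,0.119,0,0.045,0],[0,0.141,0,0.057,0]]'; python3 go.py .544 -.165 .2493 -3.65
python3 - <<'E'
from go import *
h=np.array([.5323,-.3050]);jx=np.array([.998,-.0645]);jy=np.array([.0645,.998])
s=manip.get_state()["position"];p=s[:2]-h;print("jig",p@jx,p@jy,s[2])
C={n:eyes.get_image(n) for n in("scene",)}
cv2.imwrite("pics/frame2.png",cv2.resize(C["scene"]["frame"][80:260,120:360,::-1],(800,600),interpolation=cv2.INTER_CUBIC))
E
```

```text
clock: 17.4
position: [0.5356, -0.2567, 0.2919]
ee_rot: [0.001, 0.73, 0.684, 0.0]
contact_force: [0.6, -3.0, 2.7]
width: 0.0002
gripper_force: 1.8
clock: 18.0
position: [0.5398, -0.1854, 0.2626]
ee_rot: [-0.0, 0.729, 0.684, 0.0]
contact_force: [-0.4, -0.7, 2.7]
width: -0.0001
gripper_force: 1.4
shift [0.0413 0.0058 0.0267] spin -0.0001 | pos [ 0.5398 -0.1854  0.2626] yaw -3.68 F [-0.39 -0.66  2.72] w -0.0001 t 18.0 q6 -0.39
jig -0.0002614572398172447 0.11982966206225319 0.2626411839258215
```

View pics/frame2.png

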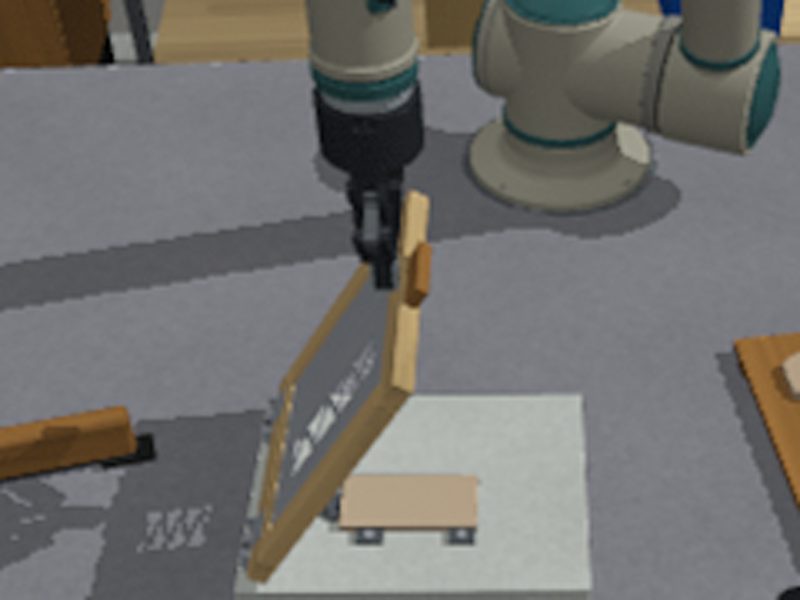

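The frame is following the fingers down: fingertips at (382,280) on the rail, tab at (420,275). Continuing slowly.

```bash
python3 -m creep '[[0,0.026,0,0.006,0],[0,0.047,0,0.019,0],[0,0.068,0,0.035,0],[0,0.087,0,0.052,0],[0,0.106,0,0.07,0],[0,0.124,0,0.088,0],[0,0.141,0,0.108,0],[0,0.157,0,0.129,0],[0,0.172,0,0.15,0],[0,0.186,0,0.172,0]]'
python3 - <<'E'
from go import *
h=np.array([.5323,-.3050]);jx=np.array([.998,-.0645]);jy=np.array([.0645,.998])
s=manip.get_state()["position"];p=s[:2]-h;print("jig",p@jx,p@jy,s[2])
E
```

```text
clock: 19.05
position: [0.546, -0.0931, 0.1764]
ee_rot: [-0.0, 0.73, 0.684, 0.0]
contact_force: [0.3, 0.2, 3.0]
width: -0.0001
gripper_force: 1.0
jig 1.2304889274054875e-05 0.2123340002643 0.1763726349579518
```

```bash
python3 -m creep '[[0,0.013,0,0.023,0],[0,0.025,0,0.046,0],[0,0.035,0,0.07,0],[0,0.045,0,0.094,0],[0,0.052,0,0.119,0],[0,0.059,0,0.144,0],[0,0.064,0,0.169,0],[0,0.069,0,0.195,0],[0,0.071,0,0.22,0],[0,0.072,0,0.235,0]]';python3 -m creep '[[0,0,0,0.006,0],[0,0,0,0.012,0],[0,0,0,0.014,0],[0,0,0,0.014,0]]'
```

```text
clock: 20.05
position: [0.5477, -0.0578, 0.0583]
ee_rot: [-0.001, 0.73, 0.684, -0.0]
contact_force: [-0.4, 0.9, 1.8]
width: -0.0002
gripper_force: 0.7
clock: 20.45
position: [0.5483, -0.0583, 0.0531]
ee_rot: [0.0, 0.729, 0.684, 0.0]
contact_force: [-0.8, 1.1, -1.7]
width: -0.0001
gripper_force: 0.0
```

```bash
python3 -m creep '[[0,0,0,0.003,0],[0,0,0,0.006,0],[0,0,0,0.006,0]]';python3 -m creep '[[0,0,0,0.003,0],[0,0,0,0.006,0],[0,0,0,0.006,0]]'
```

```text
clock: 20.75
position: [0.5485, -0.0583, 0.0529]
ee_rot: [0.001, 0.729, 0.684, 0.0]
contact_force: [-4.6, 1.3, 21.3]
width: 0.0001
gripper_force: 10.1
clock: 21.05
position: [0.5485, -0.0583, 0.0527]
ee_rot: [0.001, 0.729, 0.684, 0.001]
contact_force: [-9.7, 1.5, 39.3]
width: -0.0001
gripper_force: 19.6
```

The frame is hard on its stop at TCP z≈53 mm, as predicted for θ=0. I'll retreat upward and check.

```bash
python3 -m creep '[[0,0,0,-0.01,0],[0,0,0,-0.04,0],[0,0,0,-0.12,0],[0,0,0,-0.2,0],[0,0.1,-0.1,-0.3,0],[0,0.2,-0.2,-0.38,0],[0,0.25,-0.25,-0.4,0],[0,0.25,-0.25,-0.4,0],[0,0.25,-0.25,-0.4,0]]'
python3 - <<'E'
from go import *
c=eyes.get_image("scene");print(manip.get_state()["clock"])
cv2.imwrite("pics/end.png",cv2.resize(c["frame"][80:290,120:400,::-1],(800,600),interpolation=cv2.INTER_CUBIC))
E
```

```text
clock: 21.95
position: [0.4292, 0.0775, 0.2497]
ee_rot: [0.001, 0.728, 0.685, 0.002]
contact_force: [0.2, -1.0, 0.3]
width: -0.0002
gripper_force: 0.0
22.0
```

View pics/end.png

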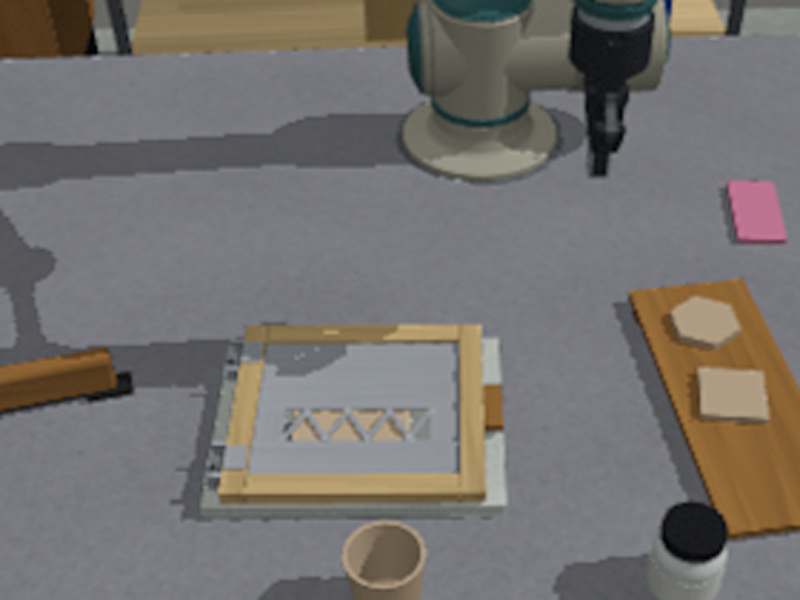

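The frame lies flat over the tile, which shows buff through the stencil at (355,425). The arm is clear at (600,130).

```bash
python3 -c "
from rig import manip
print(manip.sign_off())"
```

```text
the job is handed in; nothing more can be done
None
```

I laid the tile on the bed and slid it home against both far stops and the end stop, then lowered the frame fully over it without a slam; the job is handed in, but the hand-in returned no verdict.

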